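Purge the air line with the blue spring-return lever

TASK

Purge the air line at the blue-levered hand valve: tilt its lever all the way over towards the green dot, hold it there for at least a full second, then let go so that it springs back upright. Do not tilt it the other way, and leave the red-levered valve alone.

Things in the scene. Friction and masses are not known exactly. Their poses are not given: they have to be found in the camera images.
- blue_valve: Grey valve block fixed to the bench, 44 mm high, blue band in front, BLUE lever. Origin: on the bench below the lever's pivot, z up. The block spans own x -40 to 65 mm, y -50 to 50 mm. The lever tilts along y: green dot at y = +31 mm on the top face, white dot at y = -31 mm. A round gauge, up to 80 mm above the bench, stands at x = 25 to 65 mm; its needle follows the lever.
- blue_lever (a joint): Tilt, rad: 0 upright, positive towards the green dot, stops at +0.5 and -0.5. Hinge along blue_valve's x axis, 40 mm above the bench. Upright, the blue grip is 30 mm (x) by 16 mm (y), from 75 to 125 mm above the bench, on a 9 mm steel stem. Spring-centred, 0.6 N m/rad: about 5 N at 100 mm above the bench when fully over. Released, it rights itself in 0.3 s.
- red_valve: A second fixed valve of the same build and size with a red band and a RED lever, origin and axes likewise; not to be operated. At least 0.25 m from the blue one; either may be the left one.
- red_lever (a joint): Tilt of the red lever in rad, as for blue_lever; stays at 0.

How it is judged (in metres and radians):
On the way:
1. the blue lever is held over towards the green dot, at least 0.38 rad of its 0.5, for about a second (value of joint blue_lever above 0.38 rad), for 0.8 s.
At the end, for the whole second after the job is handed in: The blue lever, released, is upright again within 0.08 rad and at rest, and the red lever is upright within 0.08 rad (value of joint blue_lever between -0.08 and 0.08 rad and velocity of joint blue_lever between -0.1 and 0.1 rad/s and value of joint red_lever between -0.08 and 0.08 rad); the robot touches nothing.
It fails at once if the blue lever is tilted more than 0.2 rad towards the white dot (value of joint blue_lever below -0.2 rad).
It fails at once if the red lever is tilted more than 0.15 rad either way (value of joint red_lever above 0.15 rad or value of joint red_lever below -0.15 rad).
It also fails if it takes over 35 s, if anything falls off the work surface, if the arm or the gripper's body presses on something with over 40 N, if the wrist force passes 120 N, or if a joint passes its speed limit or range.

ROBOT

A 7-joint arm with a two-finger parallel gripper is mounted at the origin on a cart in front of the work surface, level with it; the furniture and walls round the work are solid. World frame = base frame: x ahead of the robot, y to its left, z up, the work surface at z = 0. Lengths are in m, angles in degrees, forces in N, time in s.
With the tool pointing down it reaches from about 0.4 to 0.9 m from the base axis. Payload 5.5 kg.
Tool frame: the origin (TCP) lies at the very end of the fingers, on their centre line; the grasp point (between the pads) lies 19 mm behind it; z points along the fingers, y is the line along which they close (so a half turn about z gives the same grasp; the last joint's range is limited). The gripper opens to 92 mm and grips with 3 to 60 N. Pads are 19 mm wide; open, the fingers measure 130 mm over their backs; the gripper's body (75 mm by 190 mm) begins 47 mm behind the grasp point.
Start: joints at [89.851, 28.699, -24.465, 88.831, 12.651, 65.22, -12.049], TCP at [0.171, -0.627, 0.227] pointing down, gripper open.
Joint ranges: [-164.97, 164.97], [-17.58, 116.51], [-87.97, 89.64], [11.32, 138.91], [-80.73, 260.73], [10.89, 115.49], [-147.41, 147.41]. Speed limits (degrees/s): [147.25, 147.25, 180, 180, 180, 180, 180].

INTERFACE

Orientations are given as a 3x3 rotation matrix whose columns are the frame's x, y, z axes.
In Python, from plant import env, grab_frame, find_in gives the robot as it stands. Calls block until the motion is done:
- env.movep(position, orientation): joint-space move of the TCP to a pose.
- env.move_straight(position, rotation=None, vel=0.15, contact_N=None): straight line of the TCP; rotation=None keeps the orientation; vel is the mean speed in m/s. With contact_N (N) it stops when the force on the tool has changed by that much, and returns True; else False.
- env.move_j(angles): joint-space move.
- env.gripper_to(opening, squeeze=None): finger opening in m; squeeze is the grip in N (None keeps the last); returns when the fingers have stopped.
- env.pause(seconds).
- env.inverse_kinematics(position, orientation): joint angles nearest the present ones, or None.
- grab_frame(name): name is "scene" or "side" or "wrist"; returns a dict with "color" (420x560x3 uint8, red, green, blue), "intrinsics" (3x3 intrinsics, pixels), "extrinsics" (4x4, takes a point from camera to world coordinates). Camera axes: x right, y up, looking along -z (the intrinsics and any distortion apply to the point x, -y, -z); pixel columns grow to the right and rows downward; lengths in m; the calibration is good to about 2 mm. A picture is of the moment at which its call begins. There is no depth.
A pose or a line that the arm cannot do raises env.Unreachable and nothing moves.
- env.job_done(): hands the job in; it is judged then, once.
Trained networks look in a picture, given as the dict that the camera call returned (one of the last four; its "shot" number tells which), for a name from the list of things; names that differ only in an ending like _2 or _b are one class to them, and where a whole thing is asked for, a point or a joint stands for the part that bears it (a point fixed in the world has none). Each returns a list of dicts, best first, with "confidence" (0 to 1); they miss things now and then, are a little off and sometimes report something else, mostly with a low value. They report only what shows in the picture. A call takes as long as a camera call.
- find_in(picture, thing): "position" ([x, y, z] in m, in the coordinates of the camera as it stood for that picture, good to about 4 mm: the middle of the surface that is visible of it).
Readings, each from a call of its own:
- env.current_time(): time.
- env.current_joint_positions(): joint angles.
- env.current_qvel(): joint speeds.
- env.current_joint_efforts(): joint torques, N m.
- env.current_position(): TCP position.
- env.current_tool_rot(): TCP orientation.
- env.current_force(): force on the tool from outside, world axes, zero at the start.
- env.current_torque(): the same for the moment, N m.
- env.current_opening(): finger opening in m.
- env.current_grip_force(): force on a finger pad.
Only numpy, scipy, OpenCV 4.12 (cv2) and the standard library are available. Lean on these libraries where they do the work, as an engineer would, in place of code of your own. Each camera call takes 0.05 s, during which the arm holds its last target. There are 200 camera calls.

## Working session

There is one attempt and no reset: what is moved stays moved. The work goes in short steps, each a Python script; the robot and the scene stay as the last script left them, time stands still between calls to the robot, and variables do not carry over. Pictures are saved under pics/ and viewed, at most 10 in all, crops included, and the job is handed in when it is done.

```bash
mkdir -p pics; cat > h.py <<'E'
import numpy as np, cv2
from plant import env, grab_frame, find_in
def shot(n,f):
    p=grab_frame(n); cv2.imwrite('pics/'+f,p["color"][:,:,::-1]); return p
def world(p,c): return (p["extrinsics"]@np.r_[c,1])[:3]
def ray(p,u,v,z):
    K=p["intrinsics"]; d=np.linalg.inv(K)@[u,v,1]; d=np.array([d[0],-d[1],-d[2]])
    E=p["extrinsics"]; d=E[:3,:3]@d; o=E[:3,3]; return o+d*(z-o[2])/d[2]
E
python3 - <<'E'
from h import *
a=[]
for n in("scene","side"):
    p=shot(n,n+'1.png'); a.append(p["color"])
    for t in("blue_valve","blue_lever","red_valve","red_lever"):
        print(n,t,[(world(p,r["position"]).round(3),round(r["confidence"],2)) for r in find_in(p,t)[:2]])
    print(p["extrinsics"].round(3).tolist(), p.keys())
E
```

```text
scene blue_valve [(array([ 0.457, -0.142,  0.045]), 0.64), (array([ 0.463, -0.151,  0.109]), 0.56)]
scene blue_lever [(array([ 0.462, -0.151,  0.111]), 0.52)]
scene red_valve [(array([0.499, 0.252, 0.044]), 0.77)]
scene red_lever [(array([0.505, 0.244, 0.113]), 0.74)]
[[-0.719, 0.535, -0.443, 0.085], [-0.695, -0.564, 0.446, 0.423], [-0.011, 0.628, 0.778, 0.8], [0.0, 0.0, 0.0, 1.0]] dict_keys(['color', 'intrinsics', 'extrinsics', 'shot'])
side blue_valve [(array([ 0.466, -0.135,  0.041]), 0.93)]
side blue_lever [(array([ 0.462, -0.149,  0.101]), 0.71)]
side red_valve [(array([0.51 , 0.271, 0.04 ]), 0.81)]
side red_lever [(array([0.505, 0.253, 0.1  ]), 0.64)]
[[-0.902, 0.185, -0.389, 0.085], [-0.431, -0.417, 0.8, 0.85], [-0.014, 0.89, 0.456, 0.526], [0.0, 0.0, 0.0, 1.0]] dict_keys(['color', 'intrinsics', 'extrinsics', 'shot'])
```

View pics/scene1.png

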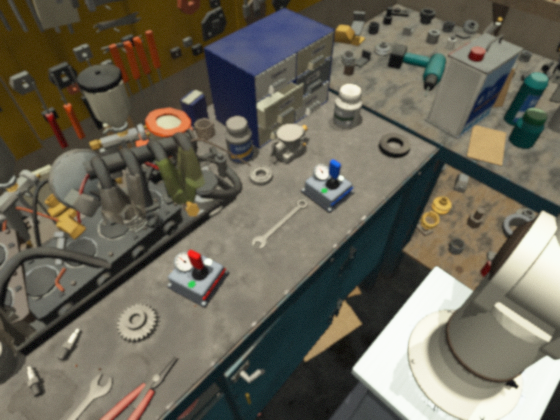

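View pics/side1.png

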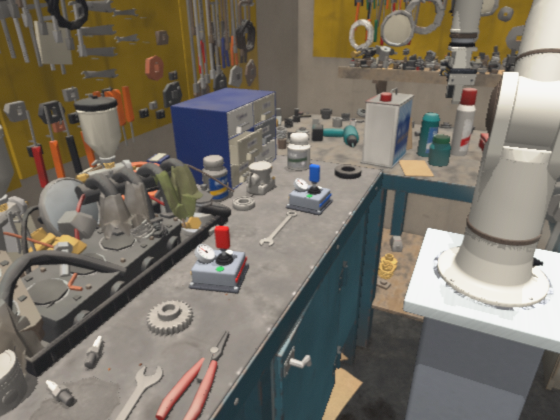

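The blue valve is near (328,185) in the scene view and the red one near (198,275). Both have their gauges on the far side, and the green dots look to be on the +y side. I'll take a closer look from above.

```bash
python3 - <<'E'
from h import *
print(env.current_tool_rot().round(3).tolist(), env.current_time())
R=np.array([[1,0,0],[0,-1,0],[0,0,-1.]])
c=np.array([0.40,-0.20,0.36])
for n,R in(("closeX",np.array([[0,1,0],[1,0,0],[0,0,-1.]])),("closeX-",np.array([[0,-1,0],[-1,0,0],[0,0,-1.]]))):
    q=env.inverse_kinematics(c,R); print(n,q)
    if q is not None: env.movep(c,R); break
p=shot("wrist","w1.png")
for t in("blue_valve","blue_lever"):
    print(t,[(world(p,r["position"]).round(3),round(r["confidence"],2)) for r in find_in(p,t)[:2]])
print(p["extrinsics"].round(3).tolist(), env.current_time())
E
```

```text
[[0.965, 0.263, 0.0], [0.263, -0.965, 0.0], [0.0, -0.0, -1.0]] 0.5
closeX [ 83.64429801   1.45829785 -60.6359706  105.07321187   1.32071534
  74.21556998  22.6569417 ]
blue_valve [(array([ 0.47 , -0.155,  0.045]), 0.78)]
blue_lever [(array([ 0.458, -0.153,  0.121]), 0.57)]
[[1.0, 0.004, 0.001, 0.401], [-0.004, 0.961, 0.276, -0.125], [-0.0, -0.276, 0.961, 0.517], [0.0, 0.0, 0.0, 1.0]] 2.475
```

View pics/w1.png

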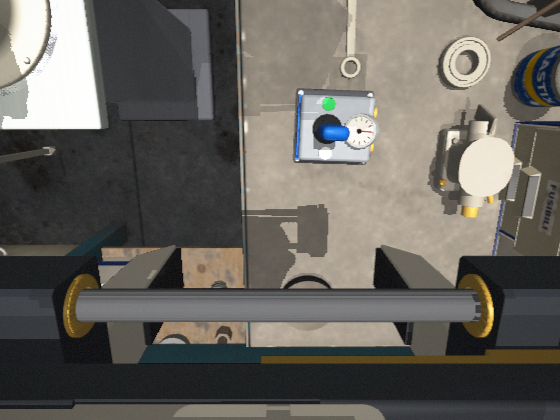

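The wrist view shows the green dot at (329,103), the white dot at (325,154), the lever at (330,131) and the gauge at (360,131). So green lies along about +y. I'll push with closed fingers from the white side.

```bash
cat > push.py <<'E'
from h import *
c0=np.array([0.40,-0.20,0.36])
import json
E
python3 - <<'E'
from h import *
p=grab_frame("wrist")
hsv=cv2.cvtColor(p["color"],cv2.COLOR_RGB2HSV)
m=cv2.inRange(hsv,(45,120,80),(75,255,255)); m[200:]=0
n,l,s,c=cv2.connectedComponentsWithStats(m); i=1+s[1:,4].argmax(); print(s[i],c[i])
g=ray(p,*c[i],.044)[:2]; w=ray(p,325,154,.044)[:2]
d=g-w; print(g,w,np.hypot(*d))
cs=np.array([ray(p,*k,.044)[:2] for k in((300,91),(375,96),(369,163),(296,160))]).round(4)
print(cs.tolist())
x=cs[1]+cs[2]-cs[0]-cs[3]; a=np.arctan2(x[1],x[0]); print("yaw corners",np.degrees(a),"dots",np.degrees(np.arctan2(-d[0],d[1])))
X=np.array([np.cos(a),np.sin(a)]);Y=np.array([-X[1],X[0]])
o1=g-31*.001*Y; o2=cs.mean(0)-.0125*X; print(o1,o2,(g+w)/2)
E
```

```text
[323  98  12  13 132] [328.42424242 104.01515152]
[ 0.46508659 -0.12518862] [ 0.46281864 -0.18814081] 0.06299302953239154
[[0.429, -0.1094], [0.5232, -0.1157], [0.5213, -0.2002], [0.4249, -0.1959]]
yaw corners -3.183159914683113 dots -2.0632771521214694
[ 0.46336522 -0.15614079] [ 0.46211929 -0.1546059 ] [ 0.46395262 -0.15666472]
```

```bash
python3 - <<'E'
from h import *
o=np.array([.463,-.156]); a=np.radians(-2.6)
X=np.array([np.cos(a),np.sin(a),0]);Y=np.array([-X[1],X[0],0]);R=np.c_[Y,X,[0,0,-1]]
P=lambda y,z:np.r_[o,0]+Y*y+[0,0,z]
env.gripper_to(0.0,squeeze=5)
env.movep(P(-.045,.20),R)
env.move_straight(P(-.045,.098),vel=.1)
f0=env.current_force()
hit=env.move_straight(P(-.008,.098),vel=.04); print(hit,(env.current_force()-f0)@Y)
for y in (.002,.006,.0095):
    env.move_straight(P(y,.098),vel=.04,contact_N=15); print(y,((env.current_position()-P(0,0))@Y).round(4),((env.current_force()-f0)@Y).round(2))
t=env.current_time()
p=shot("wrist","w2.png"); q=shot("side","s2.png"); print(t)
cv2.imwrite('pics/s2c.png',cv2.resize(q["color"][140:240,240:380,::-1],None,fx=5,fy=5))
E
```

```text
False -1.9136796053836056
0.002 0.002 -3.79
0.006 0.0057 -3.69
0.0095 0.0092 -4.07
7.8167
```

View pics/w2.png

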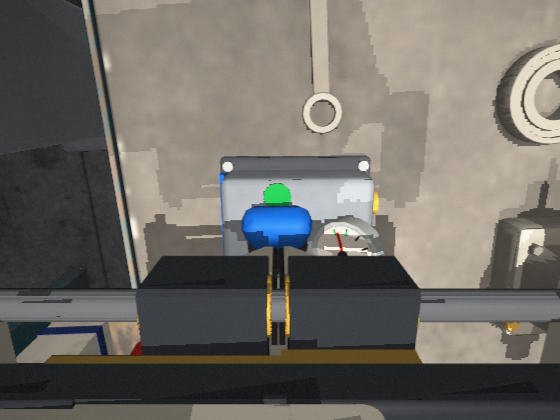

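View pics/s2c.png

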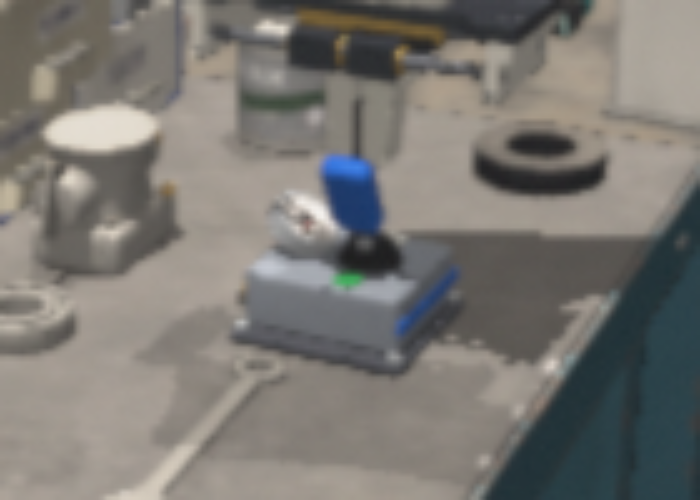

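The wrist view shows the blue grip pushed over to (277,226) beside the green dot at (278,195), and the side view agrees. I'll press on gently until the force shows the stop, hold, then back off.

```bash
python3 - <<'E'
from h import *
o=np.array([.463,-.156]); a=np.radians(-2.6)
X=np.array([np.cos(a),np.sin(a),0]);Y=np.array([-X[1],X[0],0]);R=np.c_[Y,X,[0,0,-1]]
P=lambda y,z:np.r_[o,0]+Y*y+[0,0,z]
hit=env.move_straight(P(.018,.098),vel=.015,contact_N=4)
print(hit,((env.current_position()-P(0,0))@Y).round(4),(env.current_force()@Y).round(2))
env.pause(1.4)
p=shot("wrist","w3.png"); print((env.current_force()@Y).round(2))
env.move_straight(P(-.05,.098),vel=.05)
env.move_straight(P(-.05,.25),vel=.12)
env.pause(.5)
q=shot("side","s3.png")
w=shot("wrist","w4.png")["color"]
cv2.imwrite('pics/c.png',np.hstack([p["color"][100:300,150:450],w[0:200,150:450]])[:,:,::-1])
print(env.current_time(),env.current_force().round(2))
E
```

```text
True 0.0105 -3.64
-1.74
13.0917 [-0.63  0.84 -0.63]
```

View pics/c.png

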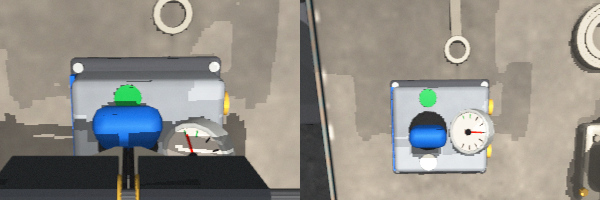

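View pics/s3.png

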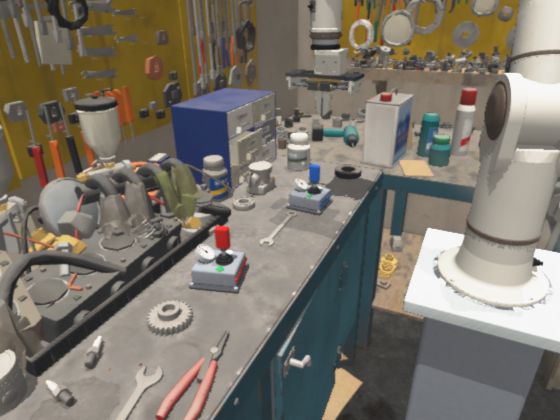

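The lever is upright again and the red valve is untouched. The 4 N stop was sensor noise, though, so I can't be sure the tilt passed 0.38 rad. I'll repeat with a slightly deeper push and measure the angle from the grip's outline.

```bash
python3 - <<'E'
from h import *
o=np.array([.463,-.156]); a=np.radians(-2.6)
X=np.array([np.cos(a),np.sin(a),0]);Y=np.array([-X[1],X[0],0]);R=np.c_[Y,X,[0,0,-1]]
P=lambda y,z:np.r_[o,0]+Y*y+[0,0,z]
def toprow(p,th):
    E=p["extrinsics"];K=p["intrinsics"];r=[]
    for x in(-.015,.015):
        for s in(-.008,.008):
            for h in(.035,.085):
                y=h*np.sin(th)+s*np.cos(th);z=.04+h*np.cos(th)-s*np.sin(th)
                c=E[:3,:3].T@(np.r_[o,0]+X*x+Y*y+[0,0,z]-E[:3,3]); r.append((K@[c[0],-c[1],-c[2]]/-c[2])[1])
    return min(r)
def angle(p):
    m=cv2.inRange(cv2.cvtColor(p["color"],cv2.COLOR_RGB2HSV),(105,150,60),(125,255,255)); m[300:]=0
    K=p["intrinsics"]
    m=cv2.morphologyEx(m,cv2.MORPH_OPEN,np.ones((9,9)))
    n,l,s,c=cv2.connectedComponentsWithStats(m); i=1+s[1:,4].argmax()
    t=np.linspace(-.2,.7,91); return s[i][:4],round(t[np.argmin([abs(toprow(p,k)-s[i][1]) for k in t])],2)
p=grab_frame("wrist"); print("rest",angle(p))
env.move_straight(P(-.05,.098),vel=.12)
env.move_straight(P(-.01,.098),vel=.05)
for y in(.0105,.013,.0155):
    env.move_straight(P(y,.098),vel=.03); env.pause(.4)
    f=np.mean([env.current_force()@Y for _ in range(5)]); print(y,((env.current_position()-P(0,0))@Y).round(4),f.round(2),angle(grab_frame("wrist")))
    if abs(f)>12: break
env.pause(1.1); print((env.current_force()@Y).round(2),angle(shot("wrist","w5.png")), env.current_time())
env.move_straight(P(-.05,.098),vel=.06)
env.move_straight(P(-.05,.25),vel=.12); env.pause(.5)
print("rest",angle(shot("wrist","w6.png")),env.current_time())
E
```

```text
rest (array([262, 137,  32,  11], dtype=int32), np.float64(-0.2))
0.0105 0.0104 -4.52 (array([242, 206,  70,  42], dtype=int32), np.float64(0.47))
0.013 0.0115 -7.76 (array([242, 206,  69,  42], dtype=int32), np.float64(0.49))
0.0155 0.0119 -12.58 (array([242, 207,  69,  41], dtype=int32), np.float64(0.49))
-12.61 (array([242, 207,  69,  41], dtype=int32), np.float64(0.49)) 19.3417
rest (array([262, 136,  33,  12], dtype=int32), np.float64(-0.2)) 22.55
```

View pics/w6.png

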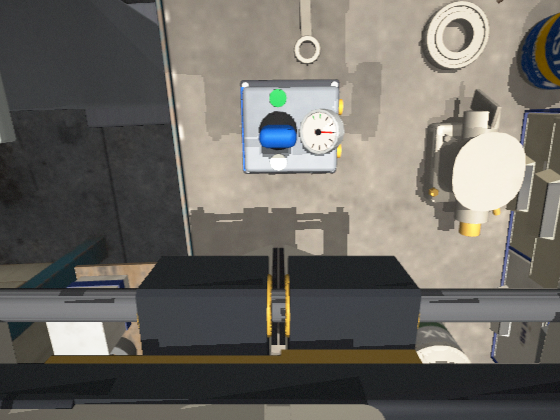

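In the last picture the lever at (278,133) is upright, the needle is back at rest pointing right, and the gripper is clear. The push ended at the stop: the position stalled while the force rose to 12.6 N. The "-0.2" resting fit comes from my mask missing part of the grip.

```bash
python3 -c "
from plant import env
print(env.job_done())"
```

```text
the job is handed in; nothing more can be done
None
```

I tilted the blue lever to its stop on the green-dot side (about 0.49 rad), held it there for over a second and let it spring back upright; the red valve was not touched, and the job is handed in with no verdict shown.

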